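# Load the battery cell into the bath light

## Robot

A 6-joint arm with a two-finger parallel gripper is mounted at the origin on the work surface. World frame = base frame: x ahead of the robot, y to its left, z up, the work surface at z = 0. Lengths are in m, angles in rad, forces in N, time in s.
With the tool pointing down it reaches from about 0.425 to 0.925 m from the base axis. Payload 12.5 kg.
Tool frame: the origin (TCP) lies midway between the tips of the shut fingers; the grasp point (between the pads) lies 19 mm behind it (env.grip_point_offset is the distance from the TCP to the grasp point, in m); z points along the fingers, y is the direction in which the jaws open and shut (so a half turn about z gives the same grasp; the last joint's range is limited). The gripper opens to 85 mm and grips with 20 to 120 N. Pads are 22 mm wide; open, the fingers measure 114 mm over their backs; the gripper's body (76 mm by 85 mm) begins 54 mm behind the grasp point. The pads swing forward as they close: fully open they stand 13 mm farther back than shut.
Start: joints at [-1.429, 0.491, 1.559, -0, 1.092, -0.106], TCP at [0.153, -0.606, 0.231] pointing down, gripper open.
Joint ranges: [-3.1, 3.1], [-0.84, 2.19], [0.05, 2.79], [-1.13, 4.28], [0.06, 2.93], [-2.69, 2.69]. Speed limits (rad/s): [2.22, 2.22, 2.79, 3.14, 3.14, 3.14].

## Interface

Orientations are given as a rotation vector (axis times angle).
In Python, from cell import env gives the robot as it stands. The module is installed in compiled form; this text tells all that it offers.
- The arm moves only by the tool arm_command, never from a script. Its argument "moves" is a list of rows, each an object with "rot": the turn, a rotation vector about the tool's x, y, z in rad, a list of three; "translation": the shift along the tool's x, y, z in cm, a list of three; "claw": the finger opening in cm, from 0 to 8.54. In form: [{"rot": [rx, ry, rz], "translation": [dx, dy, dz], "claw": claw}, ...]. A call has 1 to 12 rows; each row is the pose to reach, as a shift and turn from the pose commanded when the call began, along the tool's axes at that moment; what a row does not reach only later rows make up. A row lasts 1/8 s, in which the tool goes at most 62.5 mm and 10.7 degrees, less where a joint would pass 70% of its speed; a pose out of reach is approached as far as the arm can. A call with a gripper value outside its range is refused whole. The fingers move at their own pace and stop on an object; "squeeze" is the grip in N (left out, the last holds). Time passes only in rows, so rows that repeat a pose let the fingers close. It gives the time, the measured TCP pose, the force and the opening at its end, in the units of the state.
- env.get_obs(): the state, without advancing time (a new reading comes with each control period).
- env.capture(name): name is "side" or "top" or "wrist"; returns a dict with "img" (400x640x3 uint8, red, green, blue), "fx", "fy", "cx", "cy" (pixels), "dist_coeffs" ([k1, k2, p1, p2, k3] as OpenCV has them; the pictures are not rectified), "xyz" and "orientation" of the camera in the world. Camera axes: x right, y up, looking along -z (the intrinsics and any distortion apply to the point x, -y, -z); pixel columns grow to the right and rows downward; lengths in m; the calibration is good to about 2 mm. A picture is of the moment at which its call begins. There is no depth.
- env.sign_off(): hands the job in, once; it reports no verdict.
The state is a dict: "clock": time; "qpos": joint angles; "joint_vel": joint speeds; "joint_efforts": joint torques, N m; "position": TCP position; "orientation": TCP orientation; "force": force on the tool from outside, world axes, zero at the start; "wrist_torque": the same for the moment, N m; "width": finger opening in m.
Only numpy, scipy, OpenCV 4.12 (cv2) and the standard library are available. Lean on these libraries where they do the work, as an engineer would, in place of code of your own. Each camera call takes 0.05 s, during which the arm holds its last target.

## Task

The bath light lies lens-down with its battery bay open. Take the green cell out of the chrome soap holder and load it into the bay with its brass nub towards the end with the yellow lip: press its flat end gently against the sprung plate until the nub clears the lip, then bring it down under the lip into its saddle and let go, so that the spring holds it level and fully home. Do not force the cell or the light, and leave the other things where they are.

Things in the scene. Friction and masses are not known exactly. Their poses are not given: they have to be found in the camera images.
- cell_center (a point): The D-size cell: a green cylinder with a white band near its nub end, 33 mm in diameter, 60 mm long over all, about 0.14 kg, lying level in the soap holder. The point is its centre, on the axis and half-way along its whole length. Its x axis runs along the cell towards the brass nub (nub tip at x = +30 mm, flat end at x = -30 mm); its y and z axes may be turned anyhow about x.
- cell_nub (a point): Tip of the cell's brass nub (10 mm in diameter, 2 mm long), on the cell's axis, 30 mm from its centre.
- soap_holder: Fixed chrome soap holder, 110 x 70 mm, origin under its centre, x along the cell, z up. The cell lies along x in two pairs of low sloping rests at x = +-16 mm, its axis 37 mm above the surface; nothing beside the cell stands higher than 30 mm. Wire hoops 27 mm high cross its ends at x = +-50 mm.
- light: Bath light lying lens-down, fixed; sage housing 166 x 96 mm, top 14 mm above the surface, z up, x along the bay towards the lip. Origin on the surface under point bay. A black cradle on it is clamped up to 8 mm either way along x from nominal, anew each time: NO reading shows this; plate, lip, rests and spring all shift with it. Over 20 N (all contacts summed) between cell and light is too much.
- bay (a point): On a seated cell's axis, 40 mm above the surface, at the nominal seated centre (true seat: shifted along x with the cradle); x towards the lip, z up. Two pairs of 35-degree rests carry it, at x -23 to -14 and 16 to 25 mm; within its width: its sides are free for fingers down to 23 mm below the axis. Friction at the loaded ends can hold the cell up: bring it on to the rests before letting go.
- lip_nominal (a point): Nominal middle of the yellow lip's free edge at its top: 25 mm from point bay along x, 24 mm above the seat axis (64 mm above the surface). The lip is 4 mm thick (3.5 mm of room over a seated cell), 26 mm wide, overhangs the 28 mm wide end wall's face (bay x = 30 mm) by 5 mm; a seated cell's nub touches that face. True place shifted along x with the cradle.
- plate_nominal (a point): Nominal top middle of the free sprung plate's face: bay x = -27 mm, 76 mm above the surface. Plate upright, steel, 30 mm wide, 54 mm high; it slides to -x on a spring: 1.5 N to start + 0.7 N per mm, damped 0.05 N per mm/s, hard stop at 12 mm (9.9 N). Lip is cleared from 8 mm (7.1 N); a seated cell leaves it 3 mm in. Behind it, spring housing 70 mm high at bay x -46 to -62 mm.
- denture_case: Rose plastic denture case with a sliding lid, 95 x 75 x 39 mm, origin under its centre. Leave alone.
- pump_bottle: Green glass bottle with white pump top, 66 mm in diameter, 177 mm high, origin under its centre. Leave alone.
- nailbrush: Wooden nailbrush, 90 x 38 x 30 mm, origin under its centre. Leave alone.
- pill_box: Round white and blue plastic pill box, 70 mm in diameter, 25 mm high, origin under its centre. Leave alone.
- bay_cover: The light's loose sage-green battery cover, 120 x 70 x 12 mm, lying flat, origin under its centre. Leave alone.
- beaker: White ceramic beaker, 72 mm in diameter, 95 mm high, origin under its centre. Leave alone.
- shampoo: Orange plastic bottle, 60 mm in diameter, 170 mm high, origin under its centre. Leave alone.

How it is judged:
By the outcome, as a careful person would: the job done as asked, in the order asked, and still so for the second after the job is handed in, with the robot touching nothing.
It also fails if it takes over 58 s, if anything falls off the work surface, if the arm or the gripper's body presses on something with over 40 N, if the wrist force passes 120 N, or if a joint passes its speed limit or range.

## Working session

There is one attempt and no reset: what is moved stays moved. The work goes in short steps, Python scripts to look and compute and a tool call to move; the robot and the scene stay as the last step left them, time stands still between calls to the robot, and variables do not carry over. Pictures are saved under pics/ and viewed, and the job is handed in when it is done.

Besides the shell and the picture viewer there is one more tool, called after "Request:" as a command line: name --argument value ..., lists and objects as JSON in quotes. arm_command: Moves the arm, as the interface text tells. Its arguments: {"type":"object","properties":{"moves":{"type":"array","items":{"type":"object","properties":{"rot":{"type":"array","items":{"type":"number"}},"translation":{"type":"array","items":{"type":"number"}},"claw":{"type":"number"}}}},"squeeze":{"type":"number"}},"required":["moves"]}

```bash
mkdir -p pics; ls
python3 - <<'E'
from cell import env
import cv2
print(env.get_obs(), env.grip_point_offset)
for n in ["side","top","wrist"]:
    c=env.capture(n); cv2.imwrite(f"pics/{n}0.png",c["img"][:,:,::-1]); print(n,{k:v for k,v in c.items() if k!="img"})
E
```

```text
pics
{'clock': 0.0, 'qpos': array([-1.42859954e+00,  4.91561143e-01,  1.55945270e+00, -2.30930576e-05,
        1.09173808e+00, -1.05640207e-01]), 'joint_vel': array([ 4.33917831e-04,  5.05493759e-04, -5.79408735e-04, -4.83343642e-04,
        9.58397975e-05, -2.90318577e-05]), 'joint_efforts': array([-2.38218774e-03, -6.18460965e+01, -2.61597919e+01, -1.35370165e-04,
        4.04882070e-03, -1.53572376e-06]), 'position': array([ 0.15327601, -0.605669  ,  0.23072565]), 'orientation': array([-3.11635079e+00, -3.88179245e-01,  6.54344273e-05]), 'force': array([-0.2917786 ,  0.36540706,  0.7660299 ]), 'wrist_torque': array([0.00893136, 0.02736294, 0.01948929]), 'width': 0.08546315824717128} 0.0187
side {'fx': 430.24784745504377, 'fy': 430.24784745504377, 'cx': 315.4255702038945, 'cy': 202.36341424106715, 'dist_coeffs': array([-0.05622084,  0.        ,  0.        ,  0.        ,  0.        ]), 'xyz': array([-0.08037871,  0.88596859,  0.83802335]), 'orientation': array([ 0.37977641, -1.16360095, -2.25244461])}
top {'fx': 364.975011934187, 'fy': 364.975011934187, 'cx': 323.431273164646, 'cy': 198.94931659052563, 'dist_coeffs': array([0.02277728, 0.        , 0.        , 0.        , 0.        ]), 'xyz': array([0.45351691, 0.00366338, 1.00323367]), 'orientation': array([ 0.11929509, -0.09155188, -1.54321266])}
wrist {'fx': 296.3503725378727, 'fy': 296.3503725378727, 'cx': 320.73153082766385, 'cy': 205.1223550711436, 'dist_coeffs': array([0.00320041, 0.        , 0.        , 0.        , 0.        ]), 'xyz': array([ 0.2325505 , -0.58472089,  0.37231699]), 'orientation': array([-0.2730603 ,  0.21337084, -1.31018643])}
```

View pics/side0.png

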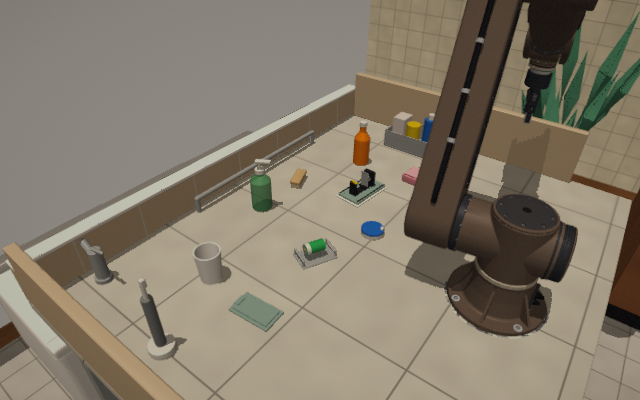

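View pics/top0.png

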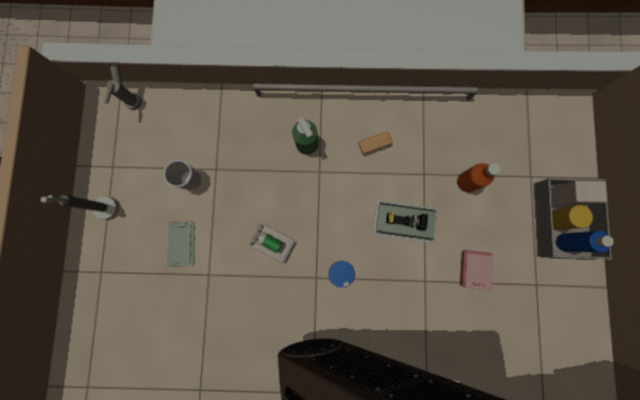

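View pics/wrist0.png

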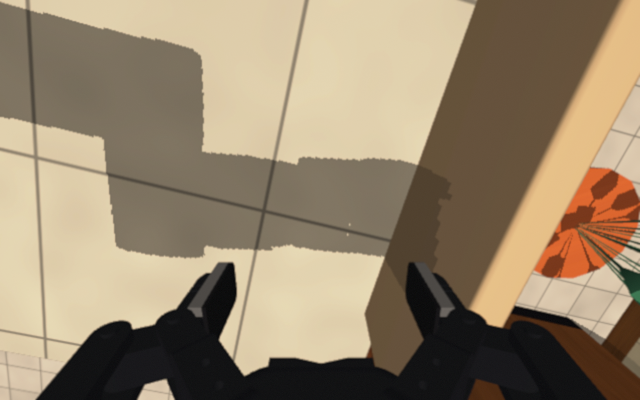

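```bash
cat > h.py <<'E'
import numpy as np, cv2
from scipy.spatial.transform import Rotation as R
def K(c): return np.array([[c["fx"],0,c["cx"]],[0,c["fy"],c["cy"]],[0,0,1]])
F=np.diag([1,-1,-1.])
def proj(c,P):
    P=np.atleast_2d(P).astype(float); Rc=R.from_rotvec(c["orientation"]).as_matrix()
    q=((P-c["xyz"])@Rc)@F
    return cv2.projectPoints(q.reshape(-1,1,3),np.zeros(3),np.zeros(3),K(c),c["dist_coeffs"])[0].reshape(-1,2)
def onz(c,uv,z):
    uv=np.atleast_2d(uv).astype(float)
    n=cv2.undistortPoints(uv.reshape(-1,1,2),K(c),c["dist_coeffs"]).reshape(-1,2)
    d=np.c_[n,np.ones(len(n))]@F@R.from_rotvec(c["orientation"]).as_matrix().T
    t=(z-c["xyz"][2])/d[:,2]
    return c["xyz"]+t[:,None]*d
def save(c,name,box=None,s=1):
    im=c["img"][:,:,::-1]
    if box: im=im[box[1]:box[3],box[0]:box[2]]
    im=cv2.resize(im,None,fx=s,fy=s,interpolation=cv2.INTER_CUBIC)
    cv2.imwrite(f"pics/{name}.png",im)
E
python3 - <<'E'
from h import *; import pickle
from cell import env
c=env.capture("top"); s=env.capture("side")
pickle.dump((c,s),open("c0.pkl","wb"))
a=cv2.resize(c["img"][210:275,235:310],None,fx=5,fy=5,interpolation=2)
b=cv2.resize(c["img"][190:255,365:445],None,fx=5,fy=5,interpolation=2)
d=cv2.resize(s["img"][225:290,280:355],None,fx=5,fy=5,interpolation=2)
e=cv2.resize(s["img"][155:220,325:405],None,fx=5,fy=5,interpolation=2)
cv2.imwrite("pics/z0.png",np.vstack([np.hstack([a,b]),np.hstack([d,e])])[:,:,::-1].copy() if 0 else cv2.resize(np.vstack([np.hstack([a,b]),np.hstack([d,e])]),None,fx=.9,fy=.9)[:,:,::-1])
print(onz(c,[[271,242]],.037),onz(c,[[389,218],[425,221]],.064))
E
```

```text
[[0.46655899 0.15762317 0.037     ]] [[ 0.53524169 -0.14774723  0.064     ]
 [ 0.52986477 -0.23947251  0.064     ]]
```

View pics/z0.png

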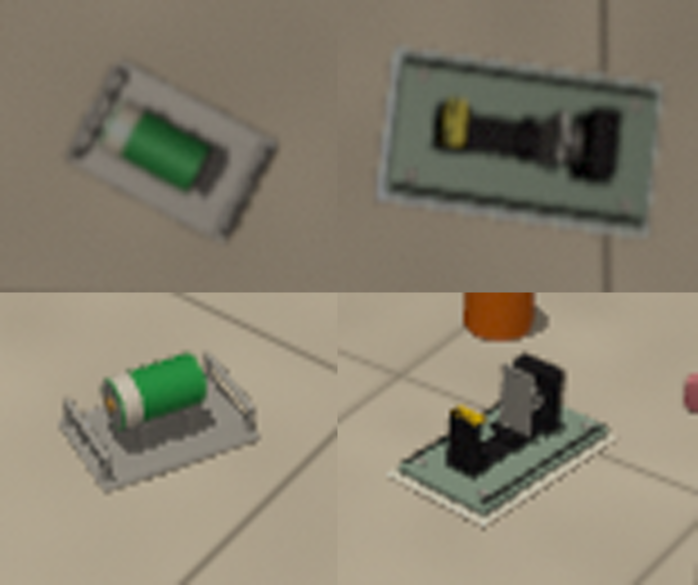

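```bash
cat >> h.py <<'E'
def rel(obs,p,a,tilt=None):
    """row (cm, rad) from pose to TCP p with tool down, tool x at world angle a (deg)"""
    R0=R.from_rotvec(obs["orientation"]); R1=R.from_euler('z',a,degrees=True)*R.from_euler('x',180,degrees=True)
    if tilt is not None: R1=R1*R.from_rotvec(tilt)
    return R0.inv().apply(np.array(p)-obs["position"])*100,(R0.inv()*R1).as_rotvec()
E
python3 - <<'E'
from h import *; import pickle
from cell import env
c,s=pickle.load(open("c0.pkl","rb"))
o=env.get_obs(); w=env.capture("wrist")
Rt=R.from_rotvec(o["orientation"]); Rc=R.from_rotvec(w["orientation"])
print("cam in tool",Rt.inv().apply(w["xyz"]-o["position"]),(Rt.inv()*Rc).as_matrix().round(3))
hc=onz(c,np.array([[120,62],[277,145],[228,240],[70,158]])/4.5+[235,210],0.01); print(hc,hc.mean(0))
d=hc[0]-hc[1]; print(np.degrees(np.arctan2(d[1],d[0])))
lc=onz(c,np.array([[400-337.5,48],[661-337.5,88],[645-337.5,235],[380-337.5,200]])/4.5+[365,190],0.0); print(lc,lc.mean(0))
for i,j in((0,1),(3,2)):
  d=lc[i]-lc[j]; print(np.degrees(np.arctan2(d[1],d[0])),np.linalg.norm(d))
print(rel(o,[.53,-.27,.27],86),rel(o,[.53,-.27,.22],86))
E
```

```text
cam in tool [ 0.08201382 -0.00105034 -0.14151669] [[ 0.001  0.949  0.317]
 [ 1.    -0.    -0.   ]
 [-0.     0.317 -0.949]]
[[0.51557645 0.18967527 0.01      ]
 [0.46807355 0.09266936 0.01      ]
 [0.41112774 0.11986701 0.01      ]
 [0.45719726 0.2169073  0.01      ]] [0.46299375 0.15477973 0.01      ]
63.90943038249469
[[ 0.58813465 -0.13015165  0.        ]
 [ 0.56734414 -0.28875623  0.        ]
 [ 0.47802973 -0.27774231  0.        ]
 [ 0.4948195  -0.11855838  0.        ]] [ 0.532082   -0.20380215  0.        ]
82.53202390217837 0.15996142437144067
83.9790458405493 0.16006692140871828
(array([ 44.75684792, -23.3193256 ,  -3.88179794]), array([-3.65425093e-04, -3.38061425e-04, -1.25318134e+00])) (array([ 44.75656923, -23.31701296,   1.11820152]), array([-3.65425093e-04, -3.38061425e-04, -1.25318134e+00]))
```

Run:
```python
from h import *
from cell import env
o=env.get_obs(); print(rel(o,[.528,-.23,.22],83.5), rel(o,[.528,-.23,.26],83.5))
```

```text
(array([ 45.541003  , -27.24694477,   1.12314044]), array([-2.45760311e-04, -2.28821380e-04, -1.20957590e+00])) (array([ 45.54118538, -27.24819431,  -2.87685936]), array([-2.45760311e-04, -2.28821380e-04, -1.20957590e+00]))
```

Request:
arm_command --moves '[{"rot": [0, 0, -0.15], "translation": [5, -3, -1], "claw": 8.5}, {"rot": [0, 0, -0.3], "translation": [10, -6, -2], "claw": 8.5}, {"rot": [0, 0, -0.45], "translation": [15, -9, -3], "claw": 8.5}, {"rot": [0, 0, -0.6], "translation": [20, -12, -3], "claw": 8.5}, {"rot": [0, 0, -0.75], "translation": [25, -15, -3], "claw": 8.5}, {"rot": [0, 0, -0.9], "translation": [30, -18, -3], "claw": 8.5}, {"rot": [0, 0, -1.05], "translation": [35, -21, -2], "claw": 8.5}, {"rot": [0, 0, -1.15], "translation": [40, -24, -1], "claw": 8.5}, {"rot": [0, 0, -1.21], "translation": [45.5, -27.2, 1], "claw": 8.5}, {"rot": [0, 0, -1.21], "translation": [45.5, -27.2, 1], "claw": 8.5}, {"rot": [0, 0, -1.21], "translation": [45.5, -27.2, 1], "claw": 8.5}]' --squeeze 40

```text
clock: 1.68
position: [0.5277, -0.2305, 0.2212]
orientation: [-2.343, -2.093, 0.001]
force: [-0.0, -0.1, -0.5]
width: 0.0852
```

Run:
```python
from h import *; import pickle
from cell import env
o=env.get_obs(); print(o["clock"],o["position"],o["orientation"],o["force"])
w=env.capture("wrist"); pickle.dump((o,w),open("w1.pkl","wb")); save(w,"w1",None,1.25)
```

```text
1.675 [ 0.52765352 -0.23053717  0.22120685] [-2.34257691e+00 -2.09294286e+00  5.75492110e-04] [-0.01831644 -0.135814   -0.52224683]
```

View pics/w1.png

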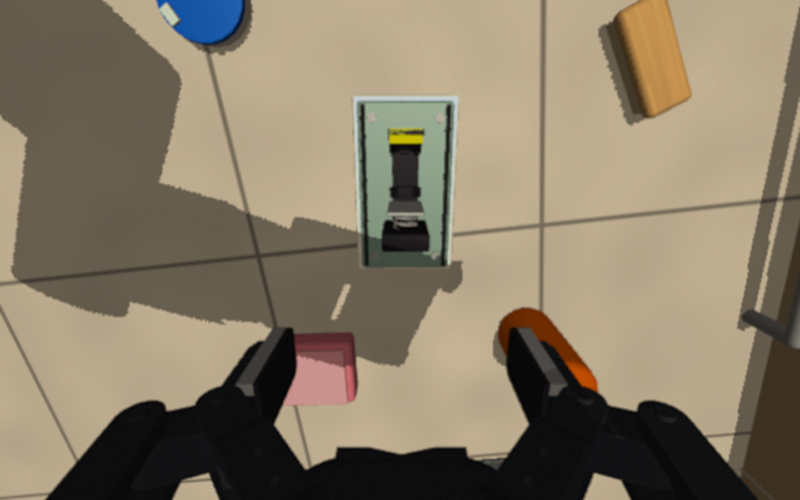

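Run:
```python
from h import *; import pickle
o,w=pickle.load(open("w1.pkl","rb"))
save(w,"w1z",(270,68,380,222),3.9)
```

```text
(no output)
```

View pics/w1z.png

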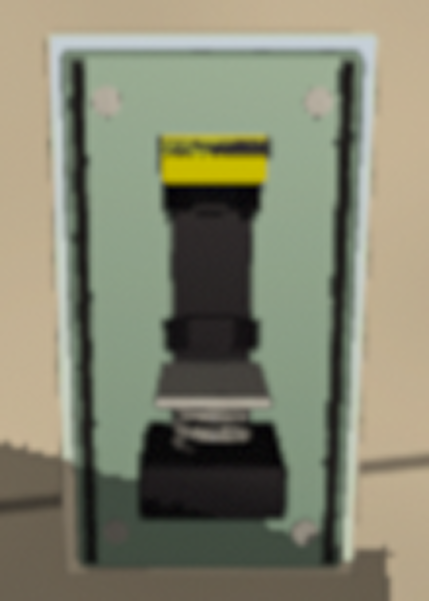

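Run:
```python
from h import *; import pickle
o,w=pickle.load(open("w1.pkl","rb"))
f=lambda P:np.array(P)/3.9+[270,68]-0.0
print(w["xyz"])
for P,z in(([[50,36],[377,36],[355,570],[68,570]],0.0),([[62,52],[365,52],[345,565],[82,565]],.014)):
  q=onz(w,f(P),z); print(q[:,:2],q.mean(0)[:2],[np.linalg.norm(q[i]-q[(i+1)%4]) for i in range(4)])
  for a,b in((0,3),(1,2)): d=q[a]-q[b];print(np.degrees(np.arctan2(d[1],d[0])))
print("lip edge",onz(w,f([[162,185],[270,185]]),.064)[:,:2]); print("lip back",onz(w,f([[160,136],[271,136]]),.064)[:,:2])
print("plate top",onz(w,f([[157,399],[270,399]]),.076)[:,:2])
```

```text
[ 0.53719696 -0.1484911   0.36271527]
[[ 0.49804997 -0.11310617]
 [ 0.59196668 -0.12366574]
 [ 0.57435723 -0.2871176 ]
 [ 0.47901998 -0.27641623]] [ 0.53584846 -0.20007643] [np.float64(0.09450848924199748), np.float64(0.16439769292108167), np.float64(0.09593597191749004), np.float64(0.1644150659184724)]
83.35348504496275
83.85096695858549
[[ 0.50226227 -0.11890961]
 [ 0.58626999 -0.12835464]
 [ 0.56985228 -0.27970255]
 [ 0.48598147 -0.27028812]] [ 0.5360915  -0.19931373] [np.float64(0.08453701017053525), np.float64(0.15223577635877036), np.float64(0.08439753970780979), np.float64(0.1522515019964964)]
83.86141883639966
83.8089549651656
lip edge [[ 0.527327   -0.15601024]
 [ 0.55387979 -0.15899457]]
lip back [[ 0.52823313 -0.14458692]
 [ 0.55517478 -0.14761537]]
plate top [[ 0.52021075 -0.20673821]
 [ 0.54847088 -0.20991221]]
```

Run:
```python
from h import *
from cell import env
o=env.get_obs(); print(rel(o,[.455,.13,.16],63.9))
```

```text
(array([ 35.0680148 , -11.28313737,   6.14005246]), array([1.52099338e-04, 3.33558866e-04, 3.41919387e-01]))
```

Request:
arm_command --moves '[{"rot": [0, 0, 0.08], "translation": [5, -2, 0], "claw": 8.5}, {"rot": [0, 0, 0.15], "translation": [11, -4, 0], "claw": 8.5}, {"rot": [0, 0, 0.22], "translation": [17, -6, 0], "claw": 8.5}, {"rot": [0, 0, 0.28], "translation": [23, -8, 1], "claw": 8.5}, {"rot": [0, 0, 0.34], "translation": [29, -10, 3], "claw": 8.5}, {"rot": [0, 0, 0.34], "translation": [35, -11.3, 6.1], "claw": 8.5}, {"rot": [0, 0, 0.34], "translation": [35, -11.3, 6.1], "claw": 8.5}, {"rot": [0, 0, 0.34], "translation": [35, -11.3, 6.1], "claw": 8.5}]'

```text
clock: 2.72
position: [0.4551, 0.1293, 0.1606]
orientation: [2.663, 1.666, 0.0]
force: [-0.2, -0.2, 0.2]
width: 0.0851
```

Run:
```python
from h import *; import pickle
from cell import env
o=env.get_obs(); print(o["clock"],o["position"],o["orientation"],o["force"])
w=env.capture("wrist"); pickle.dump((o,w),open("w2.pkl","wb")); save(w,"w2",None,1.25)
```

```text
2.725 [0.45510485 0.12930582 0.16055181] [2.66328558e+00 1.66565930e+00 1.77948829e-04] [-0.22178663 -0.20834803  0.17670117]
```

View pics/w2.png

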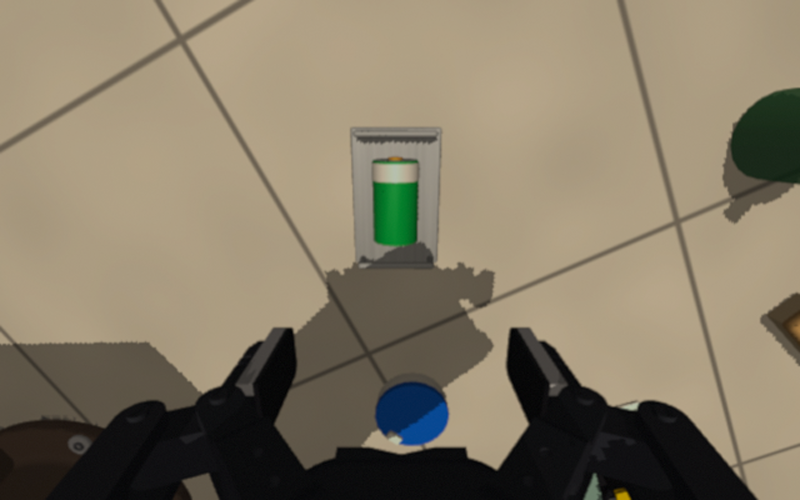

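Run:
```python
from h import *; import pickle
o,w=pickle.load(open("w2.pkl","rb"))
save(w,"w2z",(270,95,365,220),4.8)
```

```text
(no output)
```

View pics/w2z.png

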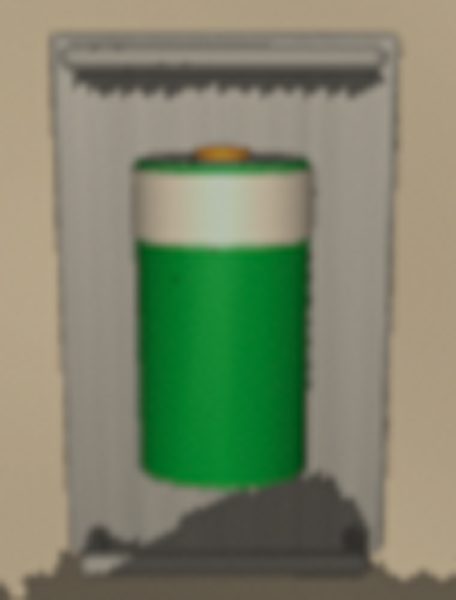

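```bash
cat >> h.py <<'E'
def cylpts(p,a,tilt=0):
    t=np.linspace(0,2*np.pi,72,endpoint=False); L=[]
    for x,r in((-.03,.0165),(.028,.0165),(.028,.005),(.030,.005)):
        L.append(np.c_[np.full(72,x),r*np.cos(t),r*np.sin(t)])
    M=R.from_euler('zy',[a,tilt],degrees=True)
    return M.apply(np.vstack(L))+p
def fitcell(w,z0=.037,p0=None,a0=0,lo=(30,90,30),hi=(90,255,90),box=None):
    from scipy.optimize import minimize
    pass
E
python3 - <<'E'
from h import *; import pickle
from scipy.optimize import least_squares
o,w=pickle.load(open("w2.pkl","rb"))
g=lambda u,v:(np.array([u,v])/4.8+[270,95])
obsv=[g(134,175),g(313,175),g(143,460),g(303,460),g(223,146),g(222,488)]
def res(q):
    uv=proj(w,cylpts([q[0],q[1],.037],q[2])); 
    h=cv2.convexHull(uv.astype(np.float32)).reshape(-1,2)
    out=[]
    P=np.vstack([h,h[:1]])
    def xat(v):
        xs=[]
        for A,B in zip(P[:-1],P[1:]):
            if (A[1]-v)*(B[1]-v)<=0 and A[1]!=B[1]: xs.append(A[0]+(B[0]-A[0])*(v-A[1])/(B[1]-A[1]))
        return (min(xs),max(xs)) if xs else (0,0)
    for k in(0,2):
        l,r=xat(obsv[k][1]); out+= [l-obsv[k][0],r-obsv[k+1][0]]
    out+=[h[:,1].min()-obsv[4][1],h[:,1].max()-obsv[5][1]]
    return np.array(out)
s=least_squares(res,[.466,.157,63.9],x_scale=[.01,.01,1],diff_step=1e-3); print(s.x,s.fun)
u=R.from_rotvec(o["orientation"]); print("in tool",u.inv().apply(np.r_[s.x[:2],.037]-o["position"]))
c=(s.x[0],s.x[1]); print(rel(o,[c[0],c[1],.019],s.x[2]))
h=onz(w,[g(52,35),g(396,35),g(372,568),g(75,568)],.0); print(h.mean(0))
E
```

```text
[ 0.46778692  0.16413942 63.72154356] [-0.34242586  0.33700296 -1.13922645  1.14545408 -0.5030543   0.54103597]
in tool [ 0.03688067 -0.00388486  0.12354751]
(array([ 3.68821231, -0.38910271, 14.154751  ]), array([3.42797214e-04, 7.96506916e-05, 5.64493292e-03]))
[0.46403422 0.1574039  0.        ]
```

Run:
```python
from h import *; import pickle
c,s=pickle.load(open("c0.pkl","rb")); o,w=pickle.load(open("w2.pkl","rb"))
ims=[]
for cam,b in((c,(240,215,300,265)),(s,(285,225,345,275)),(w,(270,95,370,220))):
  k=6 if cam is not w else 3
  im=cv2.resize(cam["img"][b[1]:b[3],b[0]:b[2],::-1],None,fx=k,fy=k,interpolation=2).copy()
  uv=(proj(cam,cylpts([.4678,.1641,.037],63.7))-[b[0],b[1]]+.5)*k
  for j in range(0,288,72): cv2.polylines(im,[uv[j:j+72].astype(int)],True,(0,0,255),1)
  im=cv2.copyMakeBorder(im,0,max(0,380-im.shape[0]),0,0,0); ims.append(im)
h=max(i.shape[0] for i in ims)
im=np.hstack(ims)
cv2.imwrite("pics/ov.png",cv2.resize(im,None,fx=.78,fy=.78))
```

```text
(no output)
```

View pics/ov.png

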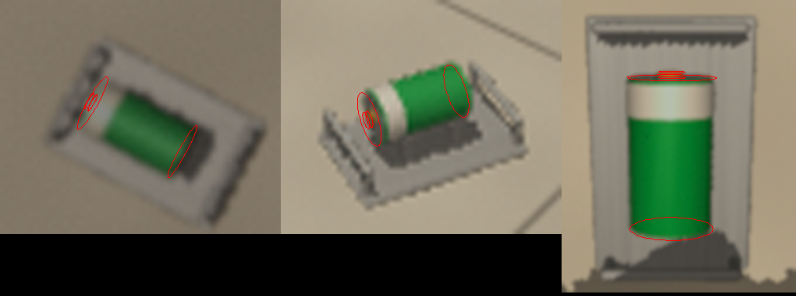

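Request:
arm_command --moves '[{"rot": [0, 0, 0], "translation": [3.6, -0.35, 3], "claw": 8.5}, {"rot": [0, 0, 0], "translation": [3.6, -0.35, 7], "claw": 8.5}, {"rot": [0, 0, 0], "translation": [3.6, -0.35, 10], "claw": 8.5}, {"rot": [0, 0, 0], "translation": [3.6, -0.35, 12.5], "claw": 8.5}, {"rot": [0, 0, 0], "translation": [3.6, -0.35, 13.7], "claw": 8.5}, {"rot": [0, 0, 0], "translation": [3.6, -0.35, 14.1], "claw": 8.5}, {"rot": [0, 0, 0], "translation": [3.6, -0.35, 14.1], "claw": 8.5}]'

```text
clock: 3.65
position: [0.468, 0.1634, 0.0199]
orientation: [2.664, 1.665, 0.001]
force: [0.4, 0.9, 0.7]
width: 0.085
```

Run:
```python
from h import *; import pickle
from cell import env
o=env.get_obs(); print(o["clock"],o["position"],o["orientation"],o["force"])
w=env.capture("wrist"); pickle.dump((o,w),open("w3.pkl","wb")); save(w,"w3",None,1.25)
```

```text
3.65 [0.4679935  0.1634081  0.01986685] [2.66380561e+00 1.66470060e+00 1.27871181e-03] [0.35551869 0.85951899 0.66122241]
```

View pics/w3.png

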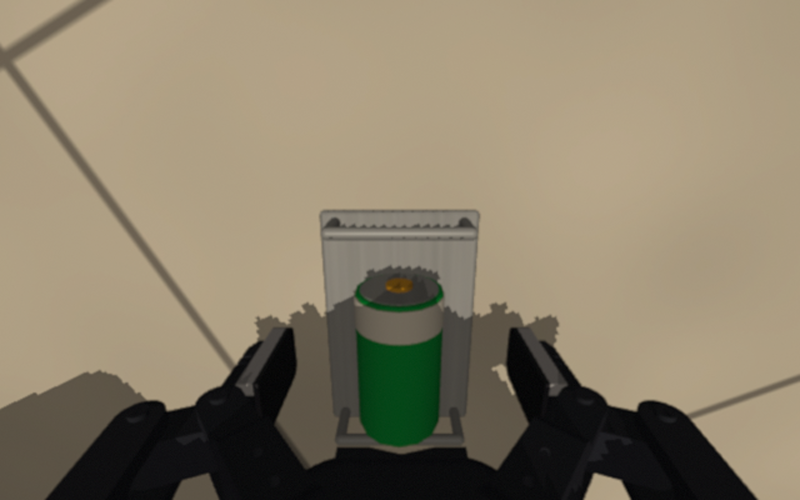

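Request:
arm_command --moves '[{"claw": 3.0}, {"claw": 3.0}, {"claw": 3.0}, {"claw": 3.0}, {"claw": 3.0}, {"claw": 3.0}, {"claw": 3.0}, {"claw": 3.0}]' --squeeze 40

```text
invalid input at $.moves[0]: expected keys rot, translation, claw
```

Request:
arm_command --moves '[{"rot": [0, 0, 0], "translation": [0, 0, 0], "claw": 2.8}, {"rot": [0, 0, 0], "translation": [0, 0, 0], "claw": 2.8}, {"rot": [0, 0, 0], "translation": [0, 0, 0], "claw": 2.8}, {"rot": [0, 0, 0], "translation": [0, 0, 0], "claw": 2.8}, {"rot": [0, 0, 0], "translation": [0, 0, 0], "claw": 2.8}, {"rot": [0, 0, 0], "translation": [0, 0, 0], "claw": 2.8}, {"rot": [0, 0, 0], "translation": [0, 0, 0], "claw": 2.8}, {"rot": [0, 0, 0], "translation": [0, 0, 0], "claw": 2.8}]' --squeeze 45

```text
clock: 4.7
position: [0.4674, 0.1639, 0.0196]
orientation: [2.663, 1.666, 0.0]
force: [-1.5, 0.9, 6.2]
width: 0.0315
```

Run:
```python
from cell import env
o=env.get_obs(); print(o["clock"],o["position"],o["force"],o["width"],o["wrist_torque"])
```

```text
4.7 [0.46737844 0.16392182 0.0196104 ] [-1.5001295   0.89800678  6.17054049] 0.031486353774597416 [ 0.09741444  0.25183013 -0.02679434]
```

Request:
arm_command --moves '[{"rot": [0, 0, 0], "translation": [0, 0, -1], "claw": 2.8}, {"rot": [0, 0, 0], "translation": [0, 0, -3], "claw": 2.8}, {"rot": [0, 0, 0], "translation": [0, 0, -6], "claw": 2.8}, {"rot": [0, 0, 0], "translation": [0, 0, -10], "claw": 2.8}, {"rot": [0, 0, 0], "translation": [0, 0, -14], "claw": 2.8}, {"rot": [0, 0, 0], "translation": [0, 0, -14], "claw": 2.8}, {"rot": [0, 0, 0], "translation": [0, 0, -14], "claw": 2.8}]'

```text
clock: 5.58
position: [0.467, 0.1637, 0.1589]
orientation: [-2.663, -1.666, 0.001]
force: [0.6, -0.6, -2.0]
width: 0.0317
```

Run:
```python
from h import *; import pickle
from cell import env
o=env.get_obs(); print(o["clock"],o["position"],o["orientation"],o["force"],o["width"],o["wrist_torque"])
w=env.capture("wrist"); s=env.capture("side"); t=env.capture("top"); pickle.dump((o,w,s,t),open("w4.pkl","wb")); save(w,"w4",(200,200,440,400),3.3)
save(s,"s4",(270,180,390,280),5); save(t,"t4",(220,190,340,290),5)
```

```text
5.575 [0.46703966 0.16367601 0.15893351] [-2.66348274e+00 -1.66585577e+00  8.47447337e-04] [ 0.56230816 -0.62369862 -1.96589249] 0.03171877490678008 [0.02060922 0.00573348 0.04718574]
```

View pics/w4.png

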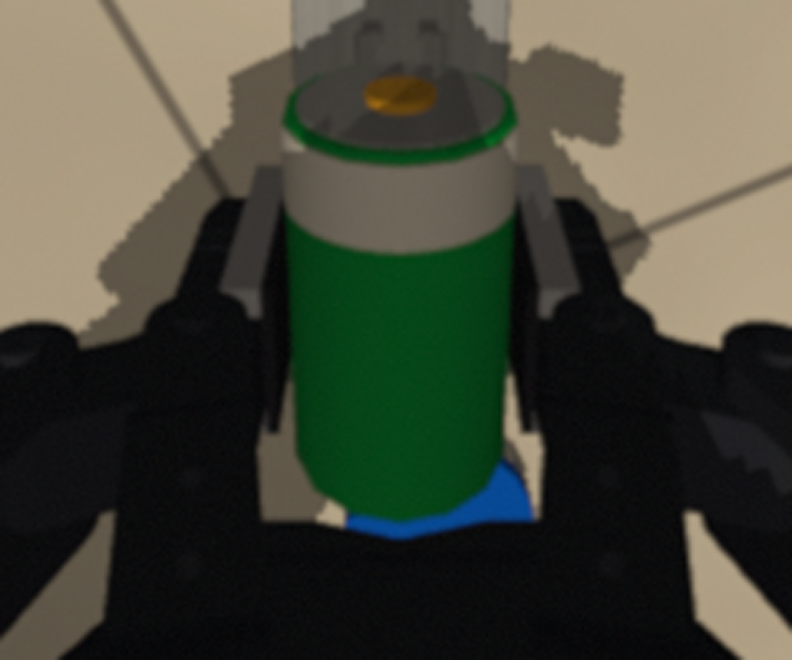

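View pics/s4.png

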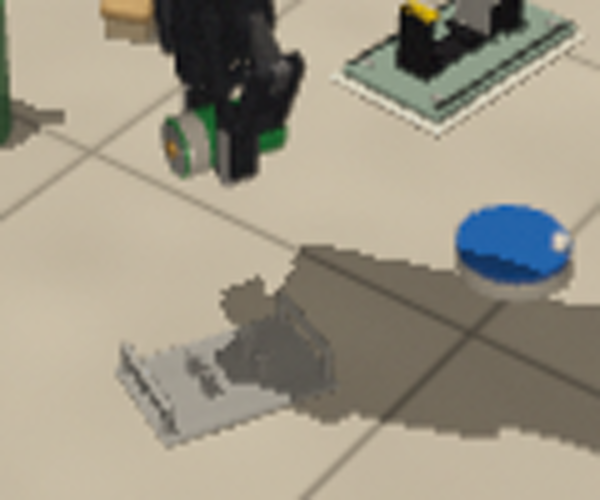

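View pics/t4.png

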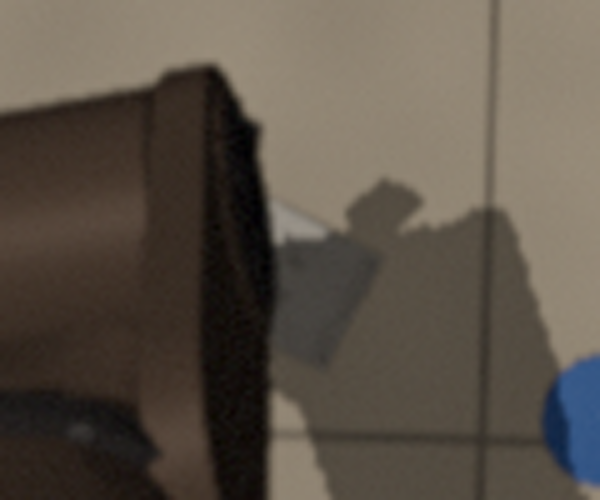

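Run:
```python
from h import *; import pickle
from scipy.optimize import least_squares
o,w,s,t=pickle.load(open("w4.pkl","rb"))
Rt=R.from_rotvec(o["orientation"])
g=lambda u,v:(np.array([u,v])/3.3+[200,200]-.5)
th=np.linspace(0,2*np.pi,181)
ring=lambda x,r:np.c_[np.full(181,x),r*np.cos(th),r*np.sin(th)]
def feats(q):
    M=R.from_euler('ZY',[q[3],q[4]],degrees=True)
    f=lambda P: proj(w,o["position"]+Rt.apply(M.apply(P)+q[:3]/1000))
    a=f(ring(.028,.0165)); b=f(ring(-.03,.0165)); n=f(ring(.03,.005))
    return np.r_[a[:,0].min(),a[:,0].max(),a[:,1].min(),a[:,1].max(),b[:,1].max(),n.mean(0),b[:,0].min(),b[:,0].max()]
G=g(0,0)
ob=np.r_[g(285,0)[0],g(516,0)[0],g(0,66)[1],g(0,166)[1],g(0,520)[1],g(400,94),g(296,0)[0],g(506,0)[0]]
wt=np.array([1,1,.7,1,1,1,1,.4,.4])
s_=least_squares(lambda q:(feats(q)-ob)*wt,[0,0,-18.7,0,0]); print(s_.x.round(2),s_.fun.round(2))
s_=least_squares(lambda q:(feats(np.r_[q,0,0])-ob)*wt,[0,0,-18.7]); print(s_.x.round(2),s_.fun.round(2))
```

```text
[ -1.6   -0.03 -13.37  -0.16   1.08] [-0.51  0.38 -0.19 -0.47 -0.12  0.13  0.77  0.31 -0.29]
[ -2.18  -0.1  -12.74] [-0.16  0.07  0.35 -1.18  0.21  0.17  0.89  0.21 -0.42]
```

Run:
```python
from h import *; import pickle
o,w,s,t=pickle.load(open("w4.pkl","rb"))
Rt=R.from_rotvec(o["orientation"])
im=s["img"][195:230,295:335,::-1]; k=15; im=cv2.resize(im,None,fx=k,fy=k,interpolation=2).copy()
th=np.linspace(0,2*np.pi,73)
ring=lambda x,r:np.c_[np.full(73,x),r*np.cos(th),r*np.sin(th)]
for q,col in(((-.000,0,-.0174),(0,0,255)),((-.002,0,-.0134),(255,0,0))):
  for x,r in((.028,.0165),(.03,.005),(-.03,.0165)):
    uv=(proj(s,o["position"]+Rt.apply(ring(x,r)+q))-[295,195]+.5)*k
    cv2.polylines(im,[uv.astype(int)],True,col,1)
cv2.imwrite("pics/ov4.png",im)
```

```text
(no output)
```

View pics/ov4.png

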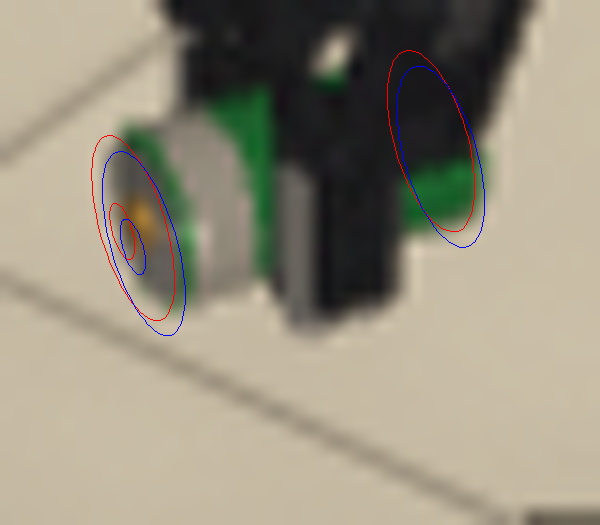

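Run:
```python
from h import *
from cell import env
o=env.get_obs(); print(rel(o,[.5396,-.1675,.13],83.7),rel(o,[.5396,-.1675,.068],83.7))
```

```text
(array([-26.59079562,  21.02589553,   2.82410331]), array([-0.00190771,  0.00113999, -0.34307392])) (array([-26.58185646,  21.03629211,   9.02408815]), array([-0.00190771,  0.00113999, -0.34307392]))
```

Request:
arm_command --moves '[{"rot": [0, 0, -0.05], "translation": [-3, 2.4, -0.5], "claw": 2.8}, {"rot": [0, 0, -0.11], "translation": [-7.5, 6, -1], "claw": 2.8}, {"rot": [0, 0, -0.18], "translation": [-12, 9.6, -1], "claw": 2.8}, {"rot": [0, 0, -0.25], "translation": [-16.5, 13.2, -1], "claw": 2.8}, {"rot": [0, 0, -0.31], "translation": [-21, 16.6, 0], "claw": 2.8}, {"rot": [0, 0, -0.34], "translation": [-24.5, 19.4, 1], "claw": 2.8}, {"rot": [0, 0, -0.343], "translation": [-26.6, 21, 2], "claw": 2.8}, {"rot": [0, 0, -0.343], "translation": [-26.6, 21, 2.8], "claw": 2.8}, {"rot": [0, 0, -0.343], "translation": [-26.6, 21, 2.8], "claw": 2.8}]'

```text
clock: 6.85
position: [0.5392, -0.1666, 0.1301]
orientation: [-2.338, -2.094, 0.002]
force: [-0.2, -0.2, -1.8]
width: 0.0316
```

```bash
cat > look.py <<'E'
import sys,pickle
from h import *
from cell import env
n=sys.argv[1]
o=env.get_obs(); print(o["clock"],o["position"],o["orientation"],o["force"],o["width"],o["wrist_torque"])
w=env.capture("wrist"); s=env.capture("side"); t=env.capture("top"); pickle.dump((o,w,s,t),open(n+".pkl","wb"))
a=cv2.resize(w["img"][90:400,180:460],None,fx=1.6,fy=1.6,interpolation=2)
b=cv2.resize(s["img"][145:215,325:405],None,fx=4.2,fy=4.2,interpolation=2)
c=cv2.resize(t["img"][190:255,365:445],None,fx=4.2,fy=4.2*.8*1.0,interpolation=2)
r=np.zeros((496,336,3),np.uint8); r[:294]=b[:294]; r[294:294+min(202,c.shape[0])]=c[:202]
cv2.imwrite(f"pics/{n}.png",np.hstack([a,r])[:,:,::-1])
E
python3 look.py w5
```

```text
6.85 [ 0.5392054  -0.16657412  0.13005813] [-2.33842127e+00 -2.09418773e+00  1.71621260e-03] [-0.15489984 -0.16945186 -1.83474463] 0.03163602565684639 [-0.04860645  0.00018025 -0.03718116]
```

View pics/w5.png

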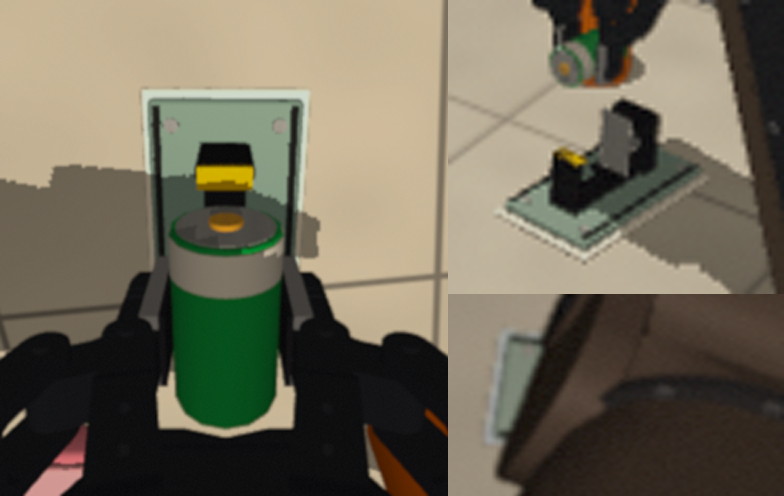

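Run:
```python
from h import *; import pickle
o,w,s,t=pickle.load(open("w5.pkl","rb"))
save(w,"w5z",(280,170,360,250),8)
u=np.array([np.cos(np.radians(83.7)),np.sin(np.radians(83.7))]); S=np.array([.5380,-.1819])
im=cv2.cvtColor(w["img"],cv2.COLOR_RGB2HSV); m=(im[...,0]>22)&(im[...,0]<35)&(im[...,1]>170)&(im[...,2]>60); m[:185]=0;m[225:]=0;m[:,:290]=0;m[:,360:]=0
ys,xs=np.where(m); print(xs.min(),xs.max(),ys.min(),ys.max())
for v in (ys.max()+1,):
  p=onz(w,[[xs.min(),v-.5],[xs.max(),v-.5]],.064)[:,:2]; print(p,(p.mean(0)-S)@u,(p.mean(0)-S)@[-u[1],u[0]])
```

```text
302 338 193 208
[[ 0.52665626 -0.15450095]
 [ 0.55318718 -0.15739528]] 0.02600603514971274 0.0009376975673840065
```

View pics/w5z.png

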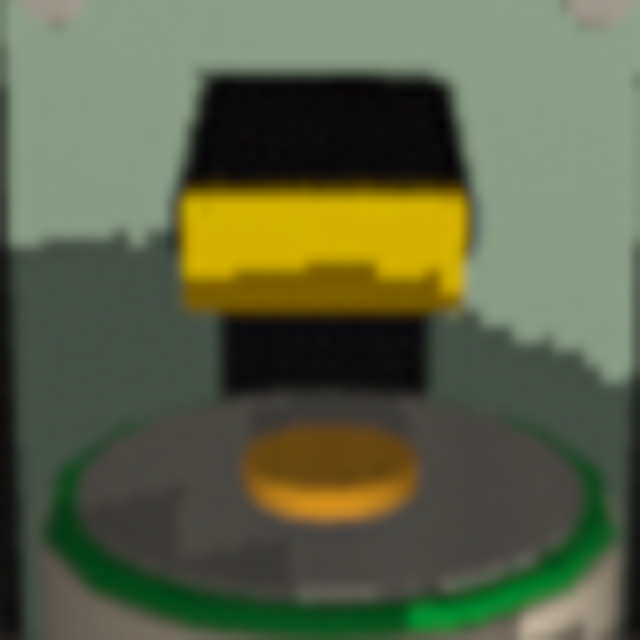

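Request:
arm_command --moves '[{"rot": [0, 0, 0], "translation": [0, 0, 2], "claw": 2.8}, {"rot": [0, 0, 0], "translation": [0, 0, 4], "claw": 2.8}, {"rot": [0, 0, 0], "translation": [0, 0, 5.5], "claw": 2.8}, {"rot": [0, 0, 0], "translation": [0, 0, 6.2], "claw": 2.8}, {"rot": [0, 0, 0], "translation": [0, 0, 6.2], "claw": 2.8}, {"rot": [0, 0, 0], "translation": [0, 0, 6.2], "claw": 2.8}]'

```text
clock: 7.75
position: [0.5402, -0.1674, 0.0699]
orientation: [2.339, 2.095, 0.001]
force: [-0.7, 0.1, -1.5]
width: 0.032
```

```bash
python3 look.py w6
```

```text
7.75 [ 0.5402112  -0.16739361  0.06985509] [2.33942344e+00 2.09543936e+00 5.14528833e-04] [-0.72213454  0.12389031 -1.52406524] 0.031959841848448786 [ 0.01915516 -0.0165632  -0.05672581]
```

View pics/w6.png

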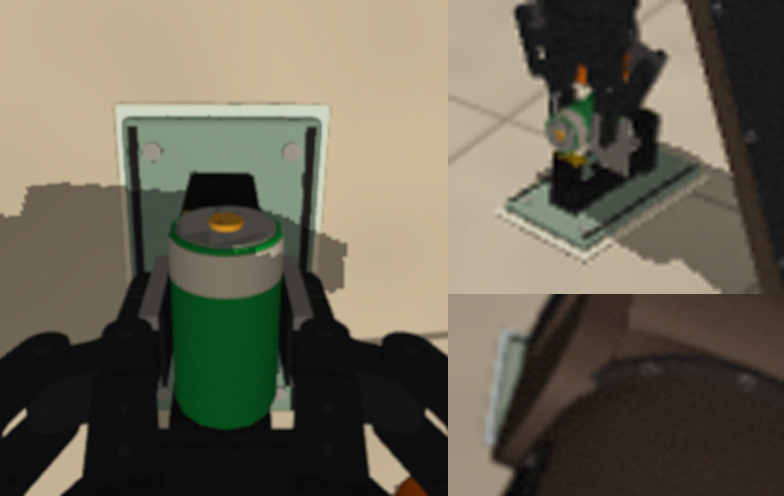

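Request:
arm_command --moves '[{"rot": [0, 0, 0], "translation": [-0.3, 0, 0.15], "claw": 2.8}, {"rot": [0, 0, 0], "translation": [-0.6, 0, 0.2], "claw": 2.8}, {"rot": [0, 0, 0], "translation": [-0.8, 0, 0.2], "claw": 2.8}, {"rot": [0, 0, 0], "translation": [-0.8, 0, 0.2], "claw": 2.8}]'

```text
clock: 8.4
position: [0.539, -0.1755, 0.0673]
orientation: [2.34, 2.096, -0.0]
force: [0.0, 0.1, -2.2]
width: 0.0319
```

```bash
cat > st.py <<'E'
from h import *
from cell import env
o=env.get_obs(); u=np.array([np.cos(np.radians(83.7)),np.sin(np.radians(83.7))]); S=np.array([.5380,-.1819]); d=o["position"][:2]-S
print("t",round(o["clock"],2),"u,n,z mm",(d@u*1e3).round(2),(d@[-u[1],u[0]]*1e3).round(2),(o["position"][2]*1e3).round(2),"F u,n,z",(o["force"][:2]@u).round(2),(o["force"][:2]@[-u[1],u[0]]).round(2),o["force"][2].round(2),"T",o["wrist_torque"].round(3),"w",o["width"].round(4),"rot",np.degrees((R.from_rotvec(o["orientation"])*R.from_euler('x',180,degrees=True)).as_rotvec()).round(2))
E
python3 st.py
```

```text
Traceback (most recent call last):
  File "st.py", line 4, in <module>
    print("t",round(o["clock"],2),"u,n,z mm",(d@u*1e3).round(2),(d@[-u[1],u[0]]*1e3).round(2),(o["position"][2]*1e3).round(2),"F u,n,z",(o["force"][:2]@u).round(2),(o["force"][:2]@[-u[1],u[0]]).round(2),o["force"][2].round(2),"T",o["wrist_torque"].round(3),"w",o["width"].round(4),"rot",np.degrees((R.from_rotvec(o["orientation"])*R.from_euler('x',180,degrees=True)).as_rotvec()).round(2))
                                                                                                                                                                                                                                                                     ^^^^^^^^^^^^^^^^
AttributeError: 'float' object has no attribute 'round'
```

Request:
arm_command --moves '[{"rot": [0, 0, 0], "translation": [-0.1, 0, 0], "claw": 2.8}, {"rot": [0, 0, 0], "translation": [-0.2, 0, 0], "claw": 2.8}, {"rot": [0, 0, 0], "translation": [-0.2, 0, 0], "claw": 2.8}, {"rot": [0, 0, 0], "translation": [-0.2, 0, 0], "claw": 2.8}]'

```text
clock: 8.9
position: [0.5388, -0.1772, 0.0673]
orientation: [2.34, 2.096, -0.0]
force: [-0.1, 0.4, -1.2]
width: 0.0319
```

```bash
sed -i 's/o\["width"\].round(4)/round(o["width"],4)/' st.py; python3 st.py
```

```text
t 8.9 u,n,z mm 4.75 -0.3 67.29 F u,n,z 0.36 0.1 -1.16 T [-0.02   0.024 -0.054] w 0.0319 rot [-0.   0.  83.7]
```

Request:
arm_command --moves '[{"rot": [0, 0, 0], "translation": [-0.1, 0, 0], "claw": 2.8}, {"rot": [0, 0, 0], "translation": [-0.2, 0, 0], "claw": 2.8}, {"rot": [0, 0, 0], "translation": [-0.2, 0, 0], "claw": 2.8}, {"rot": [0, 0, 0], "translation": [-0.2, 0, 0], "claw": 2.8}]'

```text
clock: 9.4
position: [0.5386, -0.1792, 0.0673]
orientation: [2.34, 2.096, -0.0]
force: [-0.2, 2.1, -1.2]
width: 0.0317
```

```bash
python3 st.py
```

```text
t 9.4 u,n,z mm 2.8 -0.28 67.31 F u,n,z 2.09 0.41 -1.24 T [ 0.31  -0.035  0.019] w 0.0317 rot [-0.   0.  83.7]
```

Request:
arm_command --moves '[{"rot": [0, 0, 0], "translation": [-0.1, 0, 0], "claw": 2.8}, {"rot": [0, 0, 0], "translation": [-0.2, 0, 0], "claw": 2.8}, {"rot": [0, 0, 0], "translation": [-0.3, 0, 0], "claw": 2.8}, {"rot": [0, 0, 0], "translation": [-0.4, 0, 0], "claw": 2.8}, {"rot": [0, 0, 0], "translation": [-0.5, 0, 0], "claw": 2.8}, {"rot": [0, 0, 0], "translation": [-0.5, 0, 0], "claw": 2.8}, {"rot": [0, 0, 0], "translation": [-0.5, 0, 0], "claw": 2.8}]'

```text
clock: 10.28
position: [0.538, -0.1841, 0.0673]
orientation: [-2.34, -2.096, -0.0]
force: [1.2, 5.1, -0.8]
width: 0.0316
```

```bash
python3 st.py
```

```text
t 10.28 u,n,z mm -2.19 -0.25 67.28 F u,n,z 5.22 -0.65 -0.84 T [ 0.852 -0.17   0.005] w 0.0316 rot [ 1.000e-02 -0.000e+00  8.369e+01]
```

Request:
arm_command --moves '[{"rot": [0, 0, 0], "translation": [-0.1, 0, 0], "claw": 2.8}, {"rot": [0, 0, 0], "translation": [-0.2, 0, 0], "claw": 2.8}, {"rot": [0, 0, 0], "translation": [-0.3, 0, 0], "claw": 2.8}, {"rot": [0, 0, 0], "translation": [-0.4, 0, 0], "claw": 2.8}, {"rot": [0, 0, 0], "translation": [-0.45, 0, 0], "claw": 2.8}, {"rot": [0, 0, 0], "translation": [-0.45, 0, 0], "claw": 2.8}, {"rot": [0, 0, 0], "translation": [-0.45, 0, 0], "claw": 2.8}]'

```text
clock: 11.15
position: [0.5375, -0.1882, 0.0673]
orientation: [-2.34, -2.095, -0.0]
force: [1.8, 6.7, 0.3]
width: 0.0315
```

```bash
python3 st.py; python3 look.py w7; python3 st.py
```

```text
t 11.15 u,n,z mm -6.32 -0.19 67.27 F u,n,z 6.84 -1.04 0.26 T [ 1.31  -0.254  0.037] w 0.0315 rot [ 4.000e-02 -1.000e-02  8.369e+01]
11.15 [ 0.53749643 -0.18819965  0.06726733] [-2.33980634e+00 -2.09546030e+00 -3.19926915e-04] [1.78576487 6.68630977 0.25954427] 0.03151709780411182 [ 1.30967875 -0.25365309  0.03652693]
t 11.3 u,n,z mm -6.33 -0.2 67.27 F u,n,z 8.1 -1.6 -0.09 T [ 1.231 -0.224  0.021] w 0.0319 rot [ 4.00e-02 -1.00e-02  8.37e+01]
```

View pics/w7.png

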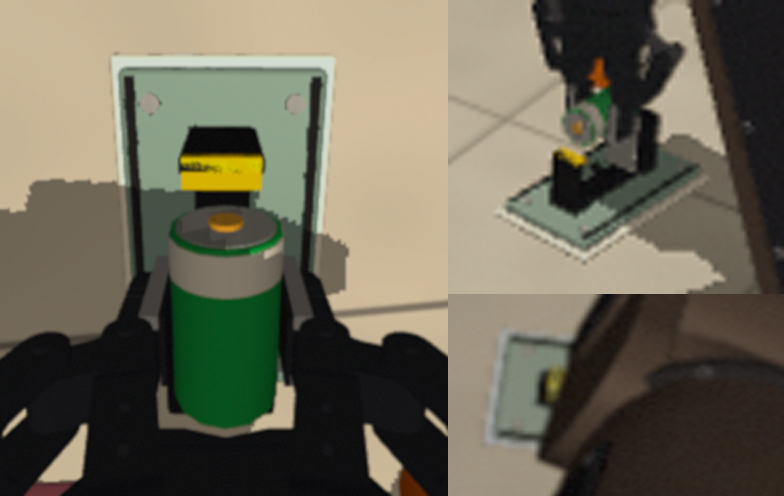

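Request:
arm_command --moves '[{"rot": [0, 0, 0], "translation": [-0.06, 0, 0], "claw": 2.8}, {"rot": [0, 0, 0], "translation": [-0.06, 0, 0.15], "claw": 2.8}, {"rot": [0, 0, 0], "translation": [-0.06, 0, 0.3], "claw": 2.8}, {"rot": [0, 0, 0], "translation": [-0.06, 0, 0.45], "claw": 2.8}, {"rot": [0, 0, 0], "translation": [-0.06, 0, 0.6], "claw": 2.8}, {"rot": [0, 0, 0], "translation": [-0.06, 0, 0.75], "claw": 2.8}, {"rot": [0, 0, 0], "translation": [-0.06, 0, 0.8], "claw": 2.8}, {"rot": [0, 0, 0], "translation": [-0.06, 0, 0.8], "claw": 2.8}]'

```text
clock: 12.3
position: [0.5375, -0.1888, 0.0596]
orientation: [-2.34, -2.096, -0.001]
force: [0.7, 8.8, 3.3]
width: 0.0318
```

```bash
python3 st.py; python3 look.py w8; python3 st.py
```

```text
t 12.3 u,n,z mm -6.95 -0.31 59.57 F u,n,z 8.8 0.29 3.31 T [ 1.264 -0.165 -0.016] w 0.0318 rot [ 1.00e-02 -2.00e-02  8.37e+01]
12.3 [ 0.53754762 -0.18884085  0.059573  ] [-2.34011336e+00 -2.09581102e+00 -5.20666477e-04] [0.67213926 8.77552584 3.31493003] 0.031769288819348394 [ 1.26420229 -0.16475518 -0.01578112]
t 12.45 u,n,z mm -6.97 -0.32 59.57 F u,n,z 7.87 0.08 3.49 T [ 1.242 -0.172  0.006] w 0.032 rot [ 1.00e-02 -2.00e-02  8.37e+01]
```

View pics/w8.png

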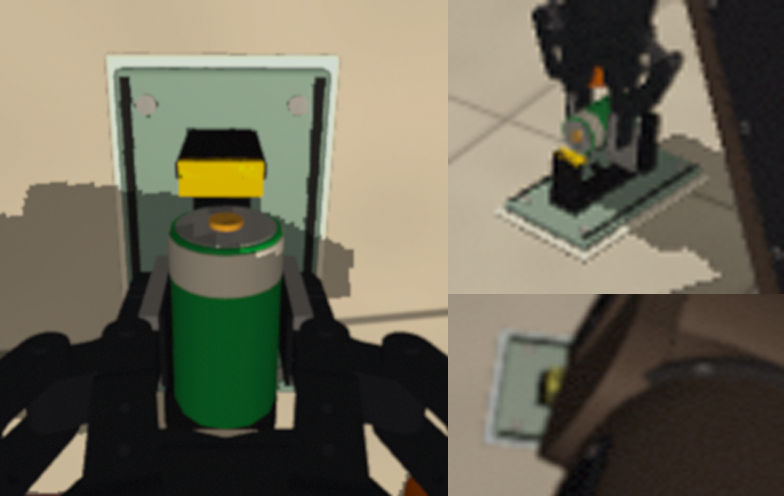

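Request:
arm_command --moves '[{"rot": [0, 0, 0], "translation": [0, 0, 0.15], "claw": 2.8}, {"rot": [0, 0, 0], "translation": [0, 0, 0.3], "claw": 2.8}, {"rot": [0, 0, 0], "translation": [0, 0, 0.45], "claw": 2.8}, {"rot": [0, 0, 0], "translation": [0, 0, 0.6], "claw": 2.8}, {"rot": [0, 0, 0], "translation": [0, 0, 0.75], "claw": 2.8}]'

```text
clock: 13.08
position: [0.5376, -0.1888, 0.0521]
orientation: [-2.34, -2.096, -0.001]
force: [-0.0, 8.2, 3.0]
width: 0.0315
```

```bash
python3 st.py; python3 look.py w9; python3 st.py
```

```text
t 13.07 u,n,z mm -6.94 -0.33 52.08 F u,n,z 8.11 0.91 3.05 T [ 1.315 -0.158  0.066] w 0.0315 rot [ 0.00e+00 -2.00e-02  8.37e+01]
13.075 [ 0.53756474 -0.18883023  0.05208123] [-2.34004505e+00 -2.09602233e+00 -5.22702021e-04] [-0.01284597  8.1604557   3.04776449] 0.03149389413740546 [ 1.31482863 -0.15782818  0.06595327]
t 13.22 u,n,z mm -6.92 -0.29 51.99 F u,n,z 8.57 -0.46 3.07 T [ 1.27  -0.222 -0.013] w 0.0314 rot [ 2.00e-02 -2.00e-02  8.37e+01]
```

View pics/w9.png

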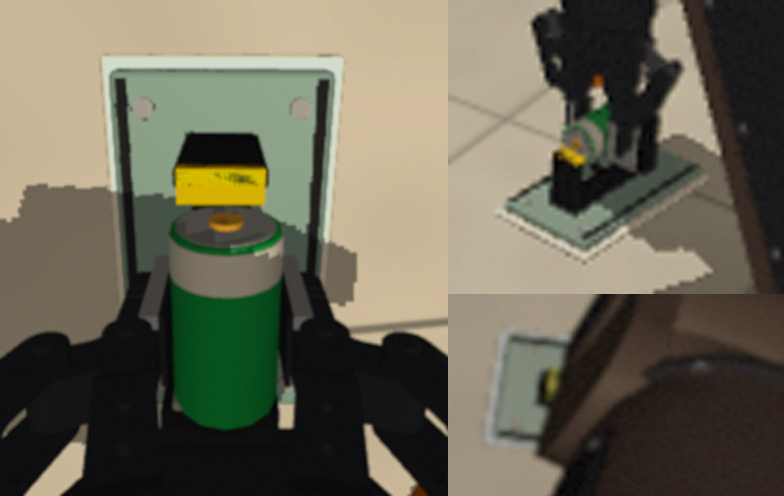

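Request:
arm_command --moves '[{"rot": [0, 0, 0], "translation": [0, 0, 0.12], "claw": 2.8}, {"rot": [0, 0, 0], "translation": [0, 0, 0.25], "claw": 2.8}, {"rot": [0, 0, 0], "translation": [0, 0, 0.38], "claw": 2.8}]'

```text
clock: 13.6
position: [0.5376, -0.1888, 0.0483]
orientation: [-2.34, -2.096, -0.001]
force: [0.5, 9.0, 3.8]
width: 0.0318
```

```bash
python3 st.py
```

```text
t 13.6 u,n,z mm -6.95 -0.35 48.3 F u,n,z 8.97 0.5 3.8 T [ 1.289 -0.143 -0.033] w 0.0318 rot [ 0.00e+00 -2.00e-02  8.37e+01]
```

Request:
arm_command --moves '[{"rot": [0, 0, 0], "translation": [0, 0, 0.3], "claw": 2.8}, {"rot": [0, 0, 0], "translation": [0, 0, 0.6], "claw": 2.8}, {"rot": [0, 0, 0], "translation": [0, 0, 0.9], "claw": 2.8}, {"rot": [0, 0, 0], "translation": [0, 0, 1.2], "claw": 2.8}, {"rot": [0, 0, 0], "translation": [0, 0, 1.5], "claw": 2.8}, {"rot": [0, 0, 0], "translation": [0, 0, 1.8], "claw": 2.8}, {"rot": [0, 0, 0], "translation": [0, 0, 2.1], "claw": 2.8}, {"rot": [0, 0, 0], "translation": [0, 0, 2.2], "claw": 2.8}, {"rot": [0, 0, 0], "translation": [0, 0, 2.2], "claw": 2.8}]'

```text
clock: 14.72
position: [0.5376, -0.1889, 0.0262]
orientation: [-2.34, -2.096, -0.0]
force: [1.5, 8.9, 2.6]
width: 0.0317
```

```bash
python3 st.py; python3 look.py w10; python3 st.py
```

```text
t 14.72 u,n,z mm -6.98 -0.35 26.2 F u,n,z 9.01 -0.52 2.57 T [ 1.306 -0.241 -0.01 ] w 0.0317 rot [ 1.00e-02 -2.00e-02  8.37e+01]
14.725 [ 0.53758603 -0.18887352  0.02620025] [-2.34001249e+00 -2.09598488e+00 -4.13874745e-04] [1.50031331 8.8956452  2.57216201] 0.03174456119133112 [ 1.30565778 -0.24104785 -0.01042921]
t 14.88 u,n,z mm -6.94 -0.33 26.2 F u,n,z 9.12 -0.27 2.31 T [ 1.282 -0.23  -0.045] w 0.0316 rot [ 1.00e-02 -2.00e-02  8.37e+01]
```

View pics/w10.png

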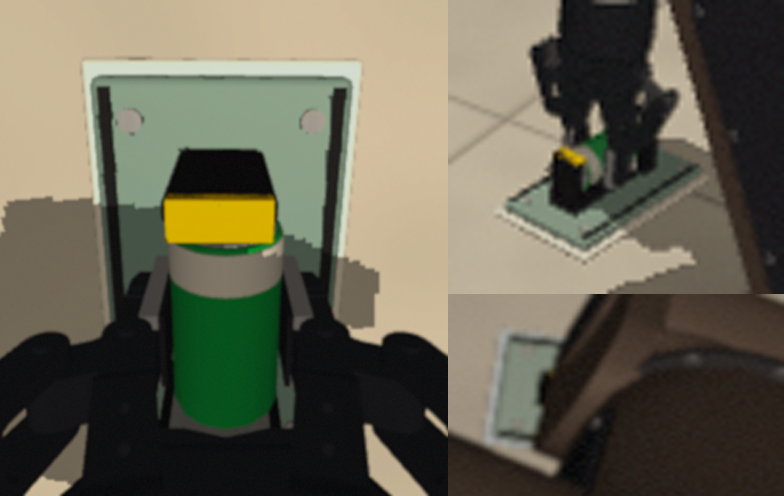

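Request:
arm_command --moves '[{"rot": [0, 0, 0], "translation": [0, -0.06, 0.05], "claw": 2.8}, {"rot": [0, 0, 0], "translation": [0, -0.12, 0.1], "claw": 2.8}, {"rot": [0, 0, 0], "translation": [0, -0.12, 0.15], "claw": 2.8}, {"rot": [0, 0, 0], "translation": [0, -0.12, 0.2], "claw": 2.8}]'

```text
clock: 15.38
position: [0.5367, -0.1888, 0.0244]
orientation: [2.34, 2.096, 0.001]
force: [2.1, 8.6, 2.6]
width: 0.0316
```

```bash
python3 st.py; python3 look.py w11; python3 st.py
```

```text
t 15.38 u,n,z mm -7.01 0.54 24.41 F u,n,z 8.81 -1.11 2.63 T [ 1.255 -0.304  0.007] w 0.0316 rot [-4.000e-02 -4.000e-02  8.371e+01]
15.375 [ 0.53669279 -0.18880681  0.02440989] [2.33953952e+00 2.09576266e+00 9.08867702e-04] [2.06945581 8.63058016 2.63180292] 0.03156363062007733 [ 1.25518585 -0.30393743  0.00735856]
t 15.53 u,n,z mm -7.03 0.53 24.4 F u,n,z 9.08 -1.32 4.32 T [ 1.352 -0.321 -0.007] w 0.0322 rot [-4.000e-02 -4.000e-02  8.371e+01]
```

View pics/w11.png

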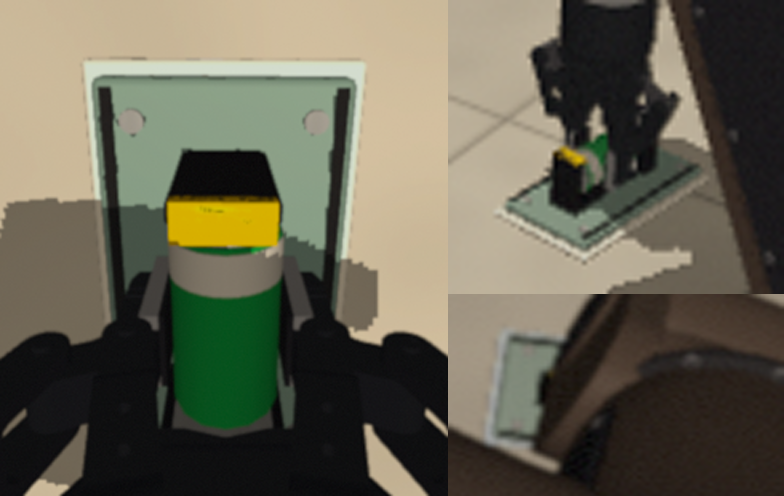

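Request:
arm_command --moves '[{"rot": [0, 0, 0], "translation": [0, -0.03, 0.05], "claw": 2.8}, {"rot": [0, 0, 0], "translation": [0, -0.03, 0.1], "claw": 2.8}, {"rot": [0, 0, 0], "translation": [0, -0.03, 0.1], "claw": 2.8}]'

```text
clock: 15.9
position: [0.5363, -0.1888, 0.0234]
orientation: [2.34, 2.096, 0.001]
force: [1.2, 8.3, 4.1]
width: 0.0315
```

```bash
python3 st.py
```

```text
t 15.9 u,n,z mm -7.04 0.88 23.35 F u,n,z 8.35 -0.26 4.07 T [ 1.242 -0.312 -0.012] w 0.0315 rot [-3.000e-02 -3.000e-02  8.371e+01]
```

Request:
arm_command --moves '[{"rot": [0, 0, 0], "translation": [0, 0, 0.03], "claw": 2.8}, {"rot": [0, 0, 0], "translation": [0, 0, 0.05], "claw": 2.8}, {"rot": [0, 0, 0], "translation": [0, 0, 0.05], "claw": 2.8}]'

```text
clock: 16.27
position: [0.5363, -0.1888, 0.023]
orientation: [2.34, 2.096, 0.001]
force: [1.9, 8.4, 5.3]
width: 0.0317
```

```bash
python3 st.py
```

```text
t 16.27 u,n,z mm -7.02 0.92 23.01 F u,n,z 8.54 -0.92 5.32 T [ 1.318 -0.237 -0.035] w 0.0317 rot [-3.000e-02 -3.000e-02  8.371e+01]
```

Request:
arm_command --moves '[{"rot": [0, 0, 0], "translation": [0.1, 0, 0], "claw": 2.8}, {"rot": [0, 0, 0], "translation": [0.2, 0, 0], "claw": 2.8}, {"rot": [0, 0, 0], "translation": [0.3, 0, 0], "claw": 2.8}, {"rot": [0, 0, 0], "translation": [0.4, 0, 0], "claw": 2.8}, {"rot": [0, 0, 0], "translation": [0.5, 0, 0], "claw": 2.8}, {"rot": [0, 0, 0], "translation": [0.5, 0, 0], "claw": 2.8}]'

```text
clock: 17.02
position: [0.5367, -0.1843, 0.0228]
orientation: [2.34, 2.096, 0.0]
force: [0.2, 4.4, 6.3]
width: 0.0316
```

```bash
python3 st.py; python3 st.py; python3 look.py w12; python3 st.py
```

```text
t 17.02 u,n,z mm -2.52 1.02 22.85 F u,n,z 4.38 0.28 6.33 T [ 0.567 -0.021  0.025] w 0.0316 rot [-5.000e-02 -1.000e-02  8.371e+01]
t 17.02 u,n,z mm -2.52 1.02 22.85 F u,n,z 4.38 0.28 6.33 T [ 0.567 -0.021  0.025] w 0.0316 rot [-5.000e-02 -1.000e-02  8.371e+01]
17.025 [ 0.53670595 -0.18429306  0.02284693] [2.33950271e+00 2.09563316e+00 1.53504539e-04] [0.20460262 4.37903586 6.32885018] 0.03160395891171267 [ 0.56733703 -0.02055134  0.02546386]
t 17.18 u,n,z mm -2.53 1.02 22.86 F u,n,z 3.99 -0.03 5.64 T [0.566 0.001 0.1  ] w 0.0316 rot [-5.00e-02 -1.00e-02  8.37e+01]
```

View pics/w12.png

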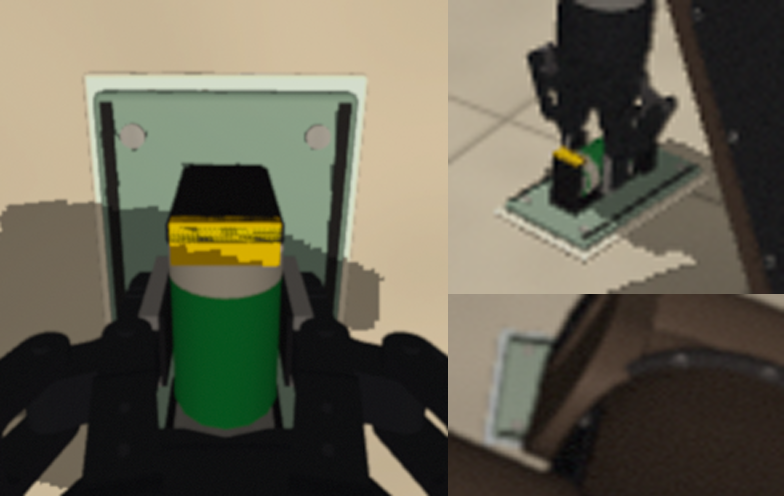

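Request:
arm_command --moves '[{"rot": [0, 0, 0], "translation": [0.05, 0, 0], "claw": 2.8}, {"rot": [0, 0, 0], "translation": [0.1, 0, 0], "claw": 2.8}, {"rot": [0, 0, 0], "translation": [0.1, 0, 0], "claw": 2.8}]'

```text
clock: 17.55
position: [0.5368, -0.1835, 0.0228]
orientation: [2.339, 2.096, 0.0]
force: [-0.1, 1.8, 6.1]
width: 0.032
```

```bash
python3 st.py
```

```text
t 17.55 u,n,z mm -1.71 1.01 22.84 F u,n,z 1.81 0.33 6.12 T [ 0.377  0.126 -0.007] w 0.032 rot [-5.00e-02 -0.00e+00  8.37e+01]
```

Request:
arm_command --moves '[{"rot": [0, 0, 0], "translation": [0, 0, 0], "claw": 2.8}, {"rot": [0, 0, 0], "translation": [0, 0, 0.02], "claw": 2.8}, {"rot": [0, 0, 0], "translation": [0, 0, 0.02], "claw": 2.8}]' --squeeze 20

```text
clock: 17.92
position: [0.5368, -0.1835, 0.0228]
orientation: [2.339, 2.095, 0.0]
force: [-0.8, 2.8, 8.2]
width: 0.0316
```

```bash
python3 st.py;python3 look.py w13; python3 st.py
python3 - <<'E'
from h import *; import pickle
o,w,s,t=pickle.load(open("w13.pkl","rb"))
save(s,"s13",(325,155,405,215),9)
E
```

```text
t 17.93 u,n,z mm -1.73 1.0 22.8 F u,n,z 2.68 1.14 8.23 T [0.38  0.154 0.009] w 0.0316 rot [-6.00e-02 -1.00e-02  8.37e+01]
17.925 [ 0.5368202  -0.18351268  0.02280483] [2.33944257e+00 2.09532584e+00 1.39895328e-04] [-0.84408026  2.78747342  8.22908121] 0.031633222892101666 [0.38037504 0.15435962 0.00887914]
t 18.07 u,n,z mm -1.71 1.03 22.79 F u,n,z 2.05 1.67 7.43 T [0.368 0.227 0.045] w 0.0315 rot [-6.00e-02 -0.00e+00  8.37e+01]
```

View pics/s13.png

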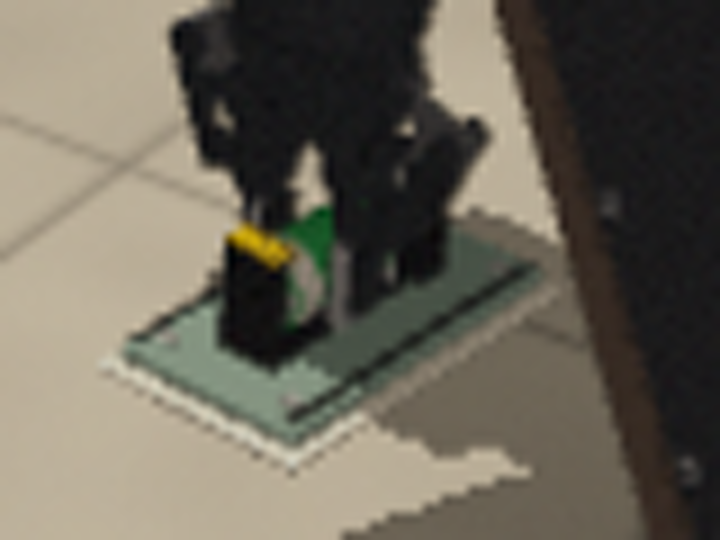

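Request:
arm_command --moves '[{"rot": [0, 0, 0], "translation": [0, -0.03, -0.02], "claw": 2.8}, {"rot": [0, 0, 0], "translation": [0, -0.03, -0.02], "claw": 2.8}, {"rot": [0, 0, 0], "translation": [0, -0.03, -0.02], "claw": 2.8}]'

```text
clock: 18.45
position: [0.5367, -0.1834, 0.0228]
orientation: [2.339, 2.095, 0.0]
force: [0.4, 2.0, 6.1]
width: 0.0317
```

```bash
python3 st.py
```

```text
t 18.45 u,n,z mm -1.65 1.11 22.79 F u,n,z 2.0 -0.17 6.12 T [ 0.346 -0.195  0.018] w 0.0317 rot [-7.00e-02 -2.00e-02  8.37e+01]
```

Lateral force is now about zero, and the cell rests with about 6 N of down-load. I'll release in small openings.

Request:
arm_command --moves '[{"rot": [0, 0, 0], "translation": [0, 0, 0], "claw": 3.3}, {"rot": [0, 0, 0], "translation": [0, 0, 0], "claw": 3.5}, {"rot": [0, 0, 0], "translation": [0, 0, 0], "claw": 3.8}, {"rot": [0, 0, 0], "translation": [0, 0, 0], "claw": 4.2}, {"rot": [0, 0, 0], "translation": [0, 0, 0], "claw": 4.8}, {"rot": [0, 0, 0], "translation": [0, 0, 0], "claw": 4.8}, {"rot": [0, 0, 0], "translation": [0, 0, 0], "claw": 4.8}]'

```text
clock: 19.32
position: [0.5363, -0.1831, 0.0225]
orientation: [2.34, 2.096, -0.0]
force: [-0.7, 0.6, 0.3]
width: 0.048
```

```bash
python3 st.py;python3 look.py w14
```

```text
t 19.32 u,n,z mm -1.4 1.51 22.51 F u,n,z 0.52 0.78 0.29 T [ 0.015 -0.043 -0.043] w 0.048 rot [-1.00e-02  0.00e+00  8.37e+01]
19.325 [ 0.53634922 -0.18312778  0.02251077] [ 2.34011516e+00  2.09590907e+00 -8.40636222e-05] [-0.71439404  0.59720273  0.28711079] 0.048007793794994584 [ 0.01477736 -0.04347115 -0.04256365]
```

View pics/w14.png

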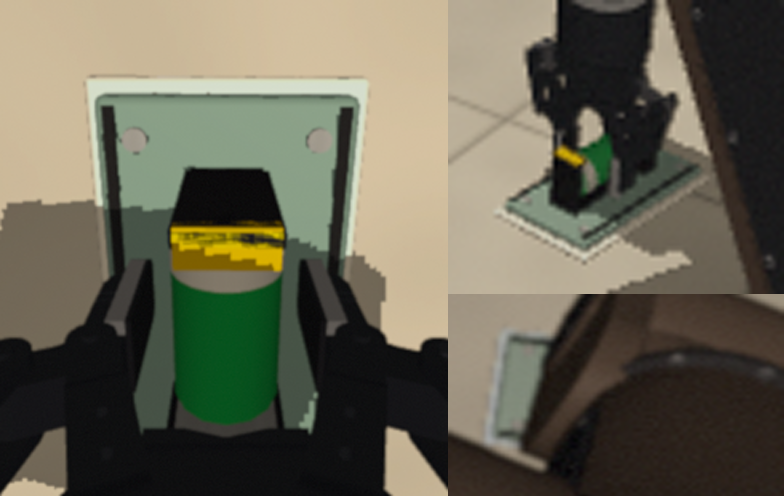

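Request:
arm_command --moves '[{"rot": [0, 0, 0], "translation": [0, 0, -0.3], "claw": 5.5}, {"rot": [0, 0, 0], "translation": [0, 0, -1.5], "claw": 5.5}, {"rot": [0, 0, 0], "translation": [0, 0, -4], "claw": 5.5}, {"rot": [0, 0, 0], "translation": [0, 0, -8], "claw": 5.5}, {"rot": [0, 0, 0], "translation": [-2, 0, -12], "claw": 5.5}, {"rot": [0, 0, 0], "translation": [-5, 0, -14], "claw": 5.5}, {"rot": [0, 0, 0], "translation": [-6, 0, -14], "claw": 5.5}, {"rot": [0, 0, 0], "translation": [-6, 0, -14], "claw": 5.5}]'

```text
clock: 20.48
position: [0.5293, -0.2428, 0.1621]
orientation: [-2.341, -2.094, 0.0]
force: [-0.0, 0.1, 0.4]
width: 0.0551
```

```bash
python3 st.py;python3 look.py w15
python3 - <<'E'
from h import *; import pickle
o,w,s,t=pickle.load(open("w15.pkl","rb"))
save(s,"s15",(325,155,405,215),9); save(w,"w15z",(260,90,380,210),5)
E
```

```text
t 20.48 u,n,z mm -61.45 2.0 162.07 F u,n,z 0.06 0.04 0.38 T [-0.009  0.022 -0.035] w 0.0551 rot [5.000e-02 1.000e-02 8.364e+01]
20.475 [ 0.52926976 -0.24276082  0.16207149] [-2.34070226e+00 -2.09428039e+00  3.49172207e-04] [-0.03004985  0.06702924  0.37940166] 0.055081798178911165 [-0.00862538  0.02154029 -0.03495381]
```

View pics/w15z.png

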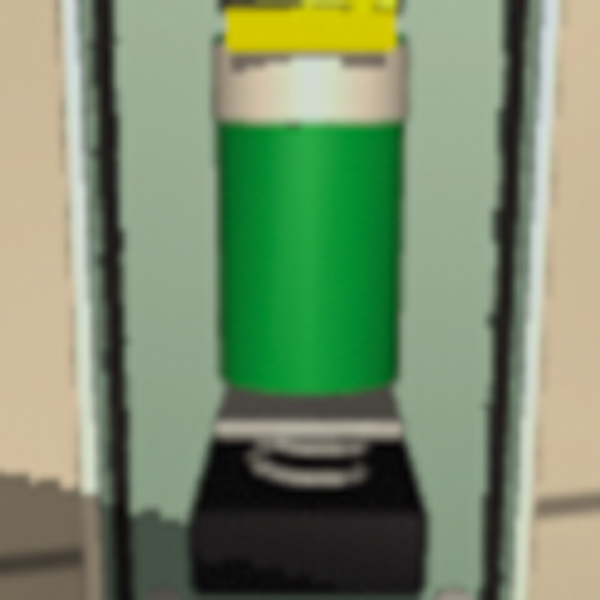

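View pics/s15.png

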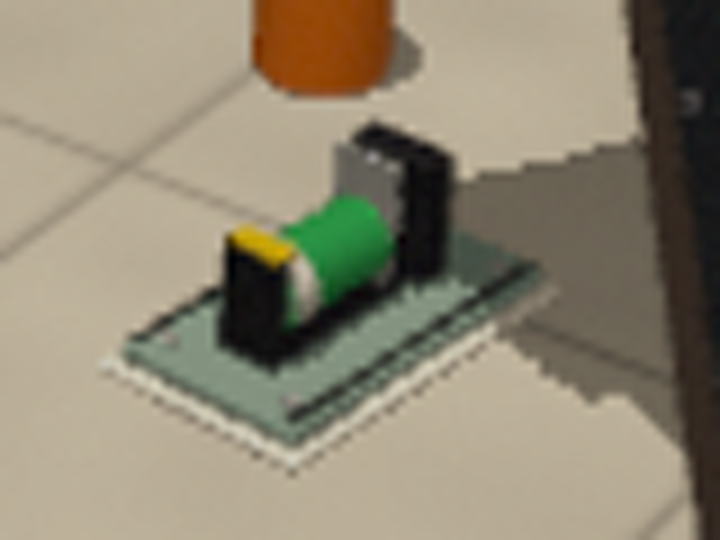

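Run:
```python
from h import *
from cell import env
o=env.get_obs()
P=np.array([.5375,-.184,.042]); u=np.array([np.cos(np.radians(83.7)),np.sin(np.radians(83.7)),0]); h=np.array([u[1],-u[0],0]); Z=np.array([0,0,1.])
for el,D in((40,.26),(35,.27)):
  f=np.radians(el+18.4)
  z=-h*np.cos(f)-Z*np.sin(f); x=h*np.sin(f)-Z*np.cos(f); y=np.cross(z,x)
  Rt=np.c_[x,y,z]; v=Rt@[-.317,0,.949]; C=P-D*v; T=C-Rt@[.082,-.001,-.1415]
  print(el,C,T, T-z*.25)
  R0=R.from_rotvec(o["orientation"])
  print(R0.inv().apply(T-o["position"])*100,(R0.inv()*R.from_matrix(Rt)).as_rotvec())
```

```text
40 [ 0.7357829  -0.20589064  0.20896819] [ 0.59255709 -0.19108443  0.13141567] [ 0.72276247 -0.20545924  0.3443474 ]
[5.72823842 5.72074172 3.0123012 ] [ 0.43040271 -0.43139272  1.52821993]
35 [ 0.7576463  -0.20830438  0.19667503] [ 0.60824675 -0.19281659  0.1319668 ] [ 0.75640282 -0.20917317  0.33267117]
[5.72748639 7.29914584 2.95453227] [ 0.49841947 -0.49936335  1.51335481]
```

Request:
arm_command --moves '[{"rot": [0.045, -0.045, 0.16], "translation": [0.5, 1, -3], "claw": 5.5}, {"rot": [0.09, -0.09, 0.32], "translation": [1, 2, -5], "claw": 5.5}, {"rot": [0.135, -0.135, 0.48], "translation": [2, 3, -6], "claw": 5.5}, {"rot": [0.18, -0.18, 0.64], "translation": [3, 4, -6], "claw": 5.5}, {"rot": [0.225, -0.225, 0.8], "translation": [4, 5, -6], "claw": 5.5}, {"rot": [0.27, -0.27, 0.96], "translation": [5, 5.7, -6], "claw": 5.5}, {"rot": [0.315, -0.315, 1.12], "translation": [5.7, 5.7, -5], "claw": 5.5}, {"rot": [0.36, -0.36, 1.28], "translation": [5.7, 5.7, -3], "claw": 5.5}, {"rot": [0.4, -0.4, 1.43], "translation": [5.7, 5.7, 0], "claw": 5.5}, {"rot": [0.43, -0.43, 1.53], "translation": [5.7, 5.7, 2], "claw": 5.5}, {"rot": [0.43, -0.43, 1.53], "translation": [5.7, 5.7, 2], "claw": 5.5}, {"rot": [0.43, -0.43, 1.53], "translation": [5.7, 5.7, 2], "claw": 5.5}]'

```text
clock: 22.12
position: [0.5929, -0.192, 0.143]
orientation: [-2.992, 0.164, 0.84]
force: [-0.4, 0.4, -0.1]
width: 0.0551
```

```bash
python3 st.py
python3 - <<'E'
from h import *; import pickle
from cell import env
o=env.get_obs();w=env.capture("wrist"); pickle.dump((o,w),open("w16.pkl","wb")); save(w,"w16",None,1.25)
E
```

```text
t 22.12 u,n,z mm -3.97 -55.72 143.0 F u,n,z 0.34 0.48 -0.08 T [-0.013 -0.294 -0.013] w 0.0551 rot [ 1.71 31.35 -6.11]
```

View pics/w16.png

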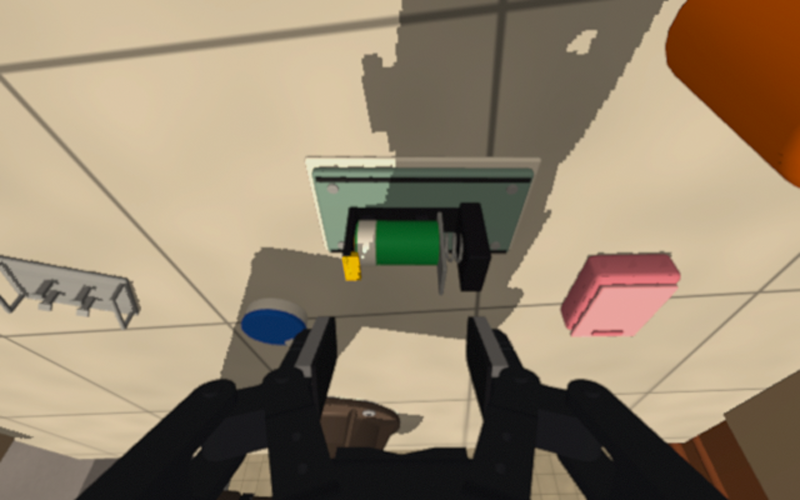

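Run:
```python
from h import *; import pickle
o,w=pickle.load(open("w16.pkl","rb"))
c=w["img"][120:240,240:440][::-1,::-1]
cv2.imwrite("pics/w16z.png",cv2.resize(c,None,fx=4,fy=4,interpolation=2)[:,:,::-1])
# overlays: model
k=4
im=cv2.resize(w["img"][120:240,240:440],None,fx=k,fy=k,interpolation=2)[:,:,::-1].copy()
a=83.7; u=np.array([np.cos(np.radians(a)),np.sin(np.radians(a)),0]); n=np.array([-u[1],u[0],0])
S=np.array([.5380,-.1819,0])
L=lambda bx,by,z,ds:S+u*(bx+ds)+n*(by+.0009)+[0,0,z]
ds=.0005
def line(P,col):
  uv=(proj(w,P)-[240,120]+.5)*k; cv2.polylines(im,[uv.astype(int)],False,col,1)
hy=.013
line([L(.025,-hy,.064,ds),L(.025,hy,.064,ds),L(.03,hy,.064,ds),L(.03,-hy,.064,ds),L(.025,-hy,.064,ds),L(.025,-hy,.060,ds)],(0,0,255))
line([L(-.03,-.015,.076,ds),L(-.03,.015,.076,ds)],(0,0,255))
th=np.linspace(0,2*np.pi,73)
for x,r in((-.03,.0165),(.028,.0165)):
  line([L(x,r*np.cos(q),.04+r*np.sin(q),ds) for q in th],(255,0,0))
line([L(-.03,0,.0565,ds),L(.028,0,.0565,ds)],(255,0,255)); 
cv2.imwrite("pics/w16o.png",im[::-1,::-1])
```

```text
(no output)
```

View pics/w16z.png

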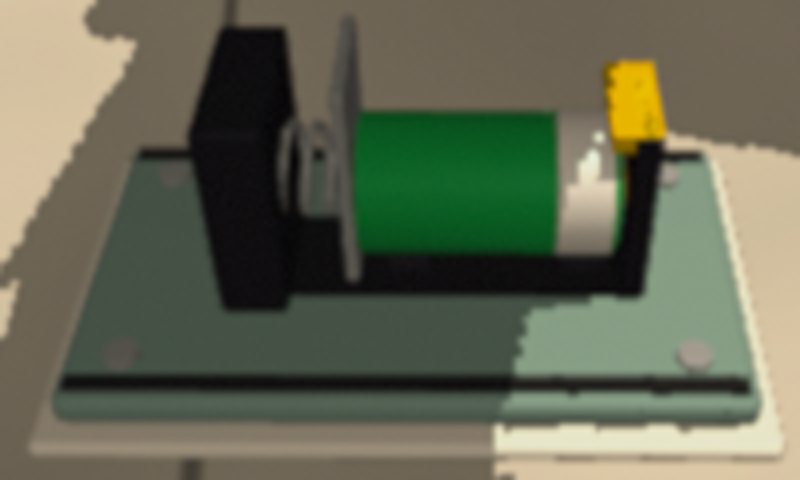

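View pics/w16o.png

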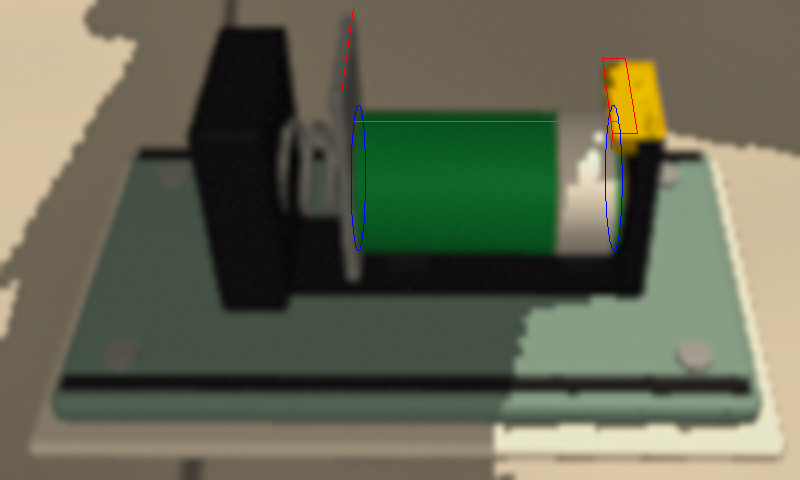

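Run:
```python
from cell import env
print(env.sign_off())
```

```text
the job is handed in; nothing more can be done
None
```

The cell is seated in the bay with its nub under the yellow lip. I handed the job in at about 22 s, and the robot was touching nothing.

**What I did:**
- I took the cell from the soap holder and carried it over the light.
- I pressed its flat end on the plate to 8–9 N, which is about 9.5–10 mm of travel.
- I brought it down past the lip without a jolt on to the rests, then moved it forward until the wall took up the nub load.
- I released it by opening the fingers in small steps.

**Last checks:**
- After I let go, the gripper force read about 0 N.
- In a low side view from the wrist camera the cell is level to about 0.3°. It is at the seated height relative to the lip, with its nub at the wall and the plate bearing on its flat end.
- I estimate the largest summed force on the light at about 16 N, against the 20 N limit. I worked this out from wrist forces and did not measure it directly.

**Disagreements:**
- The estimates of where the cell sat in the grip differed by about 2 mm along its axis and 4 mm in height. I used the wrist forces and the height at pick-up instead.
- The wrist image suggested about 1° of nub-up tilt in the grip. The final view shows none.
- The lip measured about 1 mm to one side of the cell, so I shifted sideways by about 1.5 mm before seating it.
- The last overlay sat about 1 mm off for both the lip and the cell, so I take it as camera calibration.

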